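# Load the engraving jig and snap its toggle clamp over

## Robot

A 7-joint arm with a two-finger parallel gripper is mounted at the origin on the work surface. World frame = base frame: x ahead of the robot, y to its left, z up, the work surface at z = 0. Lengths are in mm, angles in rad, forces in N, time in s.
With the tool pointing down it reaches from about 400 to 875 mm from the base axis. Payload 6.5 kg.
Tool frame: the origin (TCP) lies at the very end of the fingers, on their centre line; the grasp point (between the pads) lies 19 mm behind it; z points along the fingers, y is the line along which they close (so a half turn about z gives the same grasp; the last joint's range is limited). The gripper opens to 88 mm and grips with 3 to 60 N. Pads are 18 mm wide; open, the fingers measure 123 mm over their backs; the gripper's body (75 mm by 187 mm) begins 45 mm behind the grasp point.
Start: joints at [1.139, 0.536, -0.004, 1.538, 0.003, 1.067, -0.071], TCP at [232.498, -606.988, 238.716] pointing down, gripper open.
Joint ranges: [-2.7, 2.7], [-0.37, 2.16], [-1.27, 1.26], [0.24, 2.4], [-1.31, 4.45], [0.19, 1.91], [-2.76, 2.76]. Speed limits (rad/s): [2.39, 2.39, 3.14, 3.14, 3.14, 3.14, 3.14].

## Interface

Orientations are given as a rotation vector (axis times angle).
In Python, from workcell import state, read_camera, sign_off, spot_in, place_of gives the robot as it stands. The module is installed in compiled form; this text tells all that it offers.
- The arm moves only by the tool servo_tool, never from a script. Its argument "rows" is a list of rows, each a list of 6 numbers: the shift along the tool's x, y, z in mm, then the turn, a rotation vector about the tool's x, y, z in rad. In form: [[dx, dy, dz, ax, ay, az], ...]. A call has 1 to 20 rows; each row shifts and turns the commanded pose from where the row before left it, along the tool's axes as they then stand; what a row does not reach is not made up. A row lasts 1/8 s, in which the tool goes at most 62.5 mm and 10.7 degrees, less where a joint would pass 70% of its speed; a pose out of reach is approached as far as the arm can. A call is refused whole if a number of a shift passes 62.5 or a number of a turn 0.188, either way. A call with a gripper value outside its range is refused whole. "fingers" is the opening, from 0 (shut) to 1 (fully open), set as the call begins (left out, the last holds). The fingers move at their own pace and stop on an object; "grip_force" is the grip in N (left out, the last holds). Time passes only in rows, so rows that do not move let the fingers close. It gives the time, the measured TCP pose, the force, the opening and the grip force at its end, in the units of the state.
- state(): the state, without advancing time (a new reading comes with each control period).
- read_camera(name): name is "scene" or "top" or "wrist"; returns a dict with "frame" (420x560x3 uint8, red, green, blue), "z_map" (420x560 float32, mm along the optical axis (not along the pixel's ray), 0 where there is no reading), "intrinsics" (3x3 intrinsics, pixels), "R" (3x3) and "t" (3): a world point X has camera coordinates R X + t. Camera axes: x right, y down, z forward; pixel columns grow to the right and rows downward; lengths in mm; the calibration is good to about 2 mm. A picture is of the moment at which its call begins.
- sign_off(): hands the job in; it is judged then, once.
Trained networks look in a picture, given as the dict that the camera call returned (one of the last four; its "shot" number tells which), for a name from the list of things; names that differ only in an ending like _2 or _b are one class to them, and where a whole thing is asked for, a point or a joint stands for the part that bears it (a point fixed in the world has none). Each returns a list of dicts, best first, with "confidence" (0 to 1); they miss things now and then, are a little off and sometimes report something else, mostly with a low value. They report only what shows in the picture. A call takes as long as a camera call. They do not tell look-alikes from the thing itself.
- spot_in(name, picture): "position" ([x, y, z] in mm, in world coordinates, good to about 4 mm: the middle of the surface that is visible of it).
- place_of(name, picture): "position" ([x, y, z] in mm, in world coordinates, good to about 4 mm: a listed point, or the origin of a listed thing).
The state is a dict: "time_s": time; "joints": joint angles; "qd": joint speeds; "tau": joint torques, N m; "tcp_pos": TCP position; "tcp_rot": TCP orientation; "contact_force": force on the tool from outside, world axes, zero at the start; "ft_torque": the same for the moment, N m; "gripper_width": finger opening in mm; "grasp_force": force on a finger pad.
Only numpy, scipy, OpenCV 4.12 (cv2) and the standard library are available. Lean on these libraries where they do the work, as an engineer would, in place of code of your own. Each camera call takes 0.05 s, during which the arm holds its last target. There are 200 camera calls.

## Task

On the jeweller's bench, push the pallet that carries the pendant along the jig's rails until its tongue bears on the sprung stop hidden inside the hood, and press it home there for a moment with around 10 newtons, never more than 18, then ease off. Next, push the clamp's handle over its centre with a fingertip, with no more than 25 newtons, so that the clamp snaps over and its rubber foot holds the pallet down; leave the pallet still touching the stop, let go of everything and leave the other things on the bench alone.

Things in the scene. Friction and masses are not known exactly. Their poses are not given: they have to be found in the camera images.
- jig: fixed jig: dark steel plate 240 x 110 x 10 mm; origin under its centre, on the bench (z = 0). Its x axis is the way the pallet is pushed in (towards the hood, roughly away from the robot); y points left, the clamp's side. Two steel rails, tops 18 mm above the bench, run along x from -110 to +55 mm; the pallet slides between them with 1 mm play each side
- hood: dark steel hood on the jig's far end, 58 long, 60 wide, top 48 mm above the bench; origin at the foot of its mouth (30 x 30 mm), 10 mm above the bench and 60 mm ahead of the jig's middle; axes as the jig's. Inside, unseen and not measured, a rubber stop gives 4 N per mm over 5 mm; its face is set 10 to 26 mm behind the mouth, new each time: feel for it
- pallet: aluminium block 80 long (x) x 50 x 24 mm, 0.2 to 0.4 kg, loose between the rails, a round silver pendant in its top; a tongue 35 long, 20 wide, 14 mm high on its front (+x) end enters the hood, its tip 75 mm ahead of the origin. Origin at the centre of the block's underside, 10 mm above the bench; x along the jig's. At the start the tongue is 15 to 40 mm short of the hood
- pallet_back (a point): centre of the pallet's flat back end face (the end to push, towards the robot), 22 mm above the bench and 115 mm behind the tongue's tip; the face is 50 mm wide and reaches 34 mm above the bench, its upper 16 mm above the rails. Sliding takes about 1 N, up to 4 N if also pressed down; eased off the stop, it springs back a little and stays touching it
- clamp: steel bracket of the toggle clamp, fixed on the left (+y) side of the jig; origin at its foot, 22 mm ahead (x) and 50 mm left (y) of the jig's middle, 10 mm above the bench; the lever's pivot is 30 mm above that, along the jig's x axis
- clamp_knob (a point): centre of the black ball (22 mm across) on the clamp's handle, a steel rod 10 mm thick, 85 mm from pivot to ball. Open, the handle leans 30 degrees outward (jig +y), the ball 42 mm out from the pivot, 114 mm above the bench; upright, 125 mm; clamped, it leans about 30 degrees inward. Push it in the jig's -y direction, on the ball or just below it
- clamp_lever (a joint): lever angle, rad: 0 open (foot raised), 0.53 centre (handle upright), about 1.05 clamped on the pallet, 1.15 with nothing under the foot. A spring drives it away from the centre, either way: 6 to 10 N at the ball starts it, less is needed towards the centre, then it snaps over by itself. An arm on it brings a rubber foot down on the pallet's top near its front end
- crescent_a: bystander: flat silver crescent blank, 42 mm across, 4 mm thick, lying on the bench close beside the jig on its clamp side; origin at its underside; leave alone
- crescent_b: bystander: flat silver crescent blank, 34 mm across, 4 mm thick, lying beside the jig on the side away from the clamp; leave alone
- dish: bystander: small empty glass dish, 72 mm across, 28 mm high, beside the jig on the side away from the clamp; origin at its underside; leave alone
- pliers: bystander: pliers lying flat, 135 mm long, 13 mm thick, away from the jig; leave alone
- hammer: bystander: hammer lying flat, 220 mm long, away from the jig; leave alone
- brush: bystander: brush lying flat, 160 mm long, away from the jig; leave alone
- jar: bystander: closed jar, 56 mm across, 70 mm high; leave alone
Mind the look-alikes: they are no part of the job. Of the things like the pallet, leave any that is pink, purple or yellow; of the rest the larger one is meant.

How it is judged (in metres and radians):
On the way, in this order (a step that is already met when the one before it is completed fails the run):
1. the pallet is pressed on the stop in the hood with more than 4 N for 0.2 s (contact force between pallet and hood above 4 N and x of pallet in the frame of jig above -0.008 m), for 0.2 s.
2. the clamp has snapped over and its foot presses on the pallet (value of joint clamp_lever above 0.95 rad and contact force between clamp and pallet above 2 N), for 0.2 s.
At the end, for the whole second after the job is handed in: the lever stands clamped (between 0.95 and 1.11 rad) with its foot pressing on the pallet with more than 2 N; the pallet lies flat (within 0.05 rad) and still, its tongue in the hood and still touching the stop (more than 0.05 N) (all of step 2 and value of joint clamp_lever below 1.11 rad and contact force between pallet and hood above 0.05 N and x of pallet in the frame of jig above -0.008 m and angle between pallet's own z axis and vertical below 0.05 rad and linear speed of pallet below 0.01 m/s).
It fails at once if the pallet is pressed into the hood with more than 18 N (contact force between pallet and hood above 18 N).
It fails at once if the clamp is pushed with more than 25 N (contact force between any of the fingers, the arm and clamp above 25 N).
It fails at once if a bystander is moved by more than 20 mm (distance of any of crescent_a, crescent_b, dish, pliers, hammer, brush, jar from where it was at the start of the episode above 0.02 m).
It also fails if it takes over 51 s, if anything falls off the work surface, if the arm or the gripper's body presses on something with over 40 N, if the wrist force passes 120 N, or if a joint passes its speed limit or range.

## Working session

There is one attempt and no reset: what is moved stays moved. The work goes in short steps, Python scripts to look and compute and a tool call to move; the robot and the scene stay as the last step left them, time stands still between calls to the robot, and variables do not carry over. Pictures are saved under pics/ and viewed, at most 10 in all, crops included, and the job is handed in when it is done.

Besides the shell and the picture viewer there is one more tool, called after ">>>" as name(argument=value, ...) on one line, values as JSON. servo_tool: Moves the arm, as the interface text tells. Its arguments: {"type":"object","properties":{"rows":{"type":"array"},"fingers":{"type":"number"},"grip_force":{"type":"number"}},"required":["rows"]}

```bash
mkdir -p pics
cat > h.py <<'E'
import numpy as np, cv2
from workcell import *
def world(p,u,v):
    z=float(p["z_map"][int(v),int(u)]); K=p["intrinsics"]
    c=np.linalg.inv(K)@np.array([u,v,1.])*z
    return p["R"].T@(c-p["t"])
def save(p,n,crop=None,s=1):
    f=p["frame"]
    if crop: f=f[crop[1]:crop[3],crop[0]:crop[2]]
    f=cv2.resize(f,None,fx=s,fy=s,interpolation=cv2.INTER_CUBIC)
    cv2.imwrite("pics/"+n,f[:,:,::-1])
E
python3 - <<'E'
from h import *
np.set_printoptions(precision=1,suppress=True)
print(state())
for cam in("top","scene"):
    p=read_camera(cam); save(p,cam+"1.png",s=1.4); np.savez(cam+"1.npz",**{k:p[k] for k in("frame","z_map","intrinsics","R","t")})
    for n in("jig","hood","pallet","pallet_back","clamp","clamp_knob","crescent_a","dish"):
        print(cam,n,[(np.array(d["position"]),round(d["confidence"],2)) for d in place_of(n,p)][:4])
E
```

```text
{'time_s': 0.0, 'joints': array([ 1.1,  0.5, -0. ,  1.5,  0. ,  1.1, -0.1]), 'qd': array([ 0., -0.,  0.,  0., -0., -0., -0.]), 'tau': array([  0. , -57.1,   1. , -25.2,  -0.1,   0. ,   0. ]), 'tcp_pos': array([ 232.3, -606.4,  237.9]), 'tcp_rot': array([-3.1, -0.6,  0. ]), 'contact_force': array([-0. , -0.1,  0.2]), 'ft_torque': array([-0. ,  0. ,  0.1]), 'grasp_force': 0.0, 'gripper_width': 88.28408723627257}
top jig [(array([564.2, -38.3,  -4.2]), 0.79)]
top hood [(array([485.5,  65.9,  -4.3]), 0.66), (array([620.5, -44.4,  15.6]), 0.58)]
top pallet [(array([533.1, -30.2,   9.6]), 0.83), (array([347. , -21.2,  -2.6]), 0.81), (array([ 461. , -279.1,   -0.2]), 0.73), (array([601.5, 206.9,   0.8]), 0.56)]
top pallet_back [(array([ 471. , -315.7,    9.4]), 0.94), (array([345.4, -52.7,   7.2]), 0.93), (array([616.2, 242. ,   7.6]), 0.86), (array([488.3, -28.2,  18.7]), 0.85)]
top clamp [(array([590.7,  13.8,   6.3]), 0.72)]
top clamp_knob []
top crescent_a [(array([ 495.1, -138.5,   -1.4]), 0.47), (array([484.7,  66.4,  -3.4]), 0.4)]
top dish [(array([ 653.8, -169. ,   -3.1]), 0.77), (a
[... 151 characters left out ...]
, -41.7,   9.3]), 0.87), (array([500. , 411.7,  -4.8]), 0.66)]
scene pallet [(array([ 463. , -281.3,   -5.7]), 0.95), (array([604.8, 204.8,   2.9]), 0.72), (array([350.4, -23.8,   0.5]), 0.67), (array([384.2, 121.7,   1. ]), 0.66)]
scene pallet_back [(array([372. , 149. ,   8.3]), 0.86), (array([ 474.2, -319.7,   16.6]), 0.85), (array([487.3, -30.6,  20. ]), 0.78), (array([612.6, 244. ,  14.5]), 0.75)]
scene clamp [(array([591.9,  14.2,   9.9]), 0.78)]
scene clamp_knob [(array([595.4,  59. , 111.3]), 0.57)]
scene crescent_a [(array([488.4,  64.3,   3. ]), 0.56), (array([ 494.1, -141.2,   -2.5]), 0.52), (array([562.7, -38.7,  -0.3]), 0.51)]
scene dish [(array([ 654. , -170.3,   -5.2]), 0.88)]
```

View pics/top1.png

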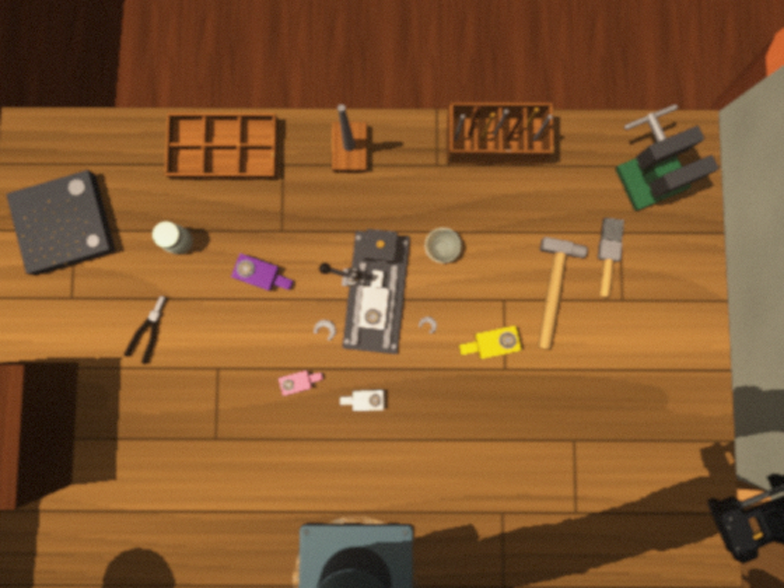

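View pics/scene1.png

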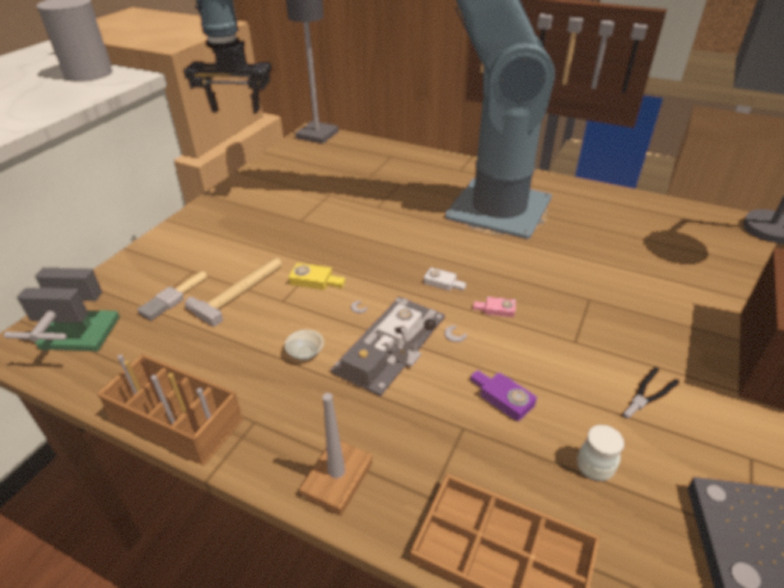

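The top view shows four pallet-like things:
- Silver in the jig at (373,305).
- A smaller loose silver one at (365,400).
- Yellow at (497,342) and purple at (257,272), both excluded by colour. Pink at (297,382) is excluded too.

The larger silver one, in the jig, is the one meant. The hood is at (380,245) and the clamp ball at (325,268). I'll confirm in a crop and measure the yaw.

Run:
```python
from h import *
np.set_printoptions(precision=1,suppress=True)
p=dict(np.load("top1.npz")); save(p,"crop1.png",(215,155,305,300),4)
f=p["frame"].astype(int); m=np.zeros(f.shape[:2],np.uint8)
K=p["intrinsics"]
vv,uu=np.mgrid[155:300,215:305]
z=p["z_map"][155:300,215:305]
W=(np.stack([(uu-K[0,2])/K[0,0]*z,(vv-K[1,2])/K[1,1]*z,z],-1)-p["t"])@p["R"]
c=f[155:300,215:305]; ch=c.max(-1)-c.min(-1)
def rect(mask,name):
    n,l,s,_=cv2.connectedComponentsWithStats(mask.astype(np.uint8))
    i=1+s[1:,4].argmax(); P=W[l==i]
    print(name,s[i],cv2.minAreaRect(P[:,:2].astype(np.float32)),np.median(P[:,2]))
rect((W[...,2]>25)&(W[...,2]<40)&(c.min(-1)>130),"pallet block+tongue")
rect((W[...,2]>42)&(W[...,2]<60),"hood")
rect((ch<35)&(W[...,2]>5),"jig all")
rect((W[...,2]>80),"knob")
```

```text
pallet block+tongue [ 41  48  21  32 459] ((532.212890625, -32.378108978271484), (49.83882141113281, 85.90199279785156), 84.09607696533203) 34.16707089288691
hood [ 44   8  24  24 462] ((651.5077514648438, -44.84944152832031), (59.69147872924805, 59.06807327270508), 84.31066131591797) 48.05039059755376
jig all [  14    9   63   88 2954] ((565.4848022460938, -14.275856018066406), (152.4473114013672, 234.61312866210938), 83.97692108154297) 14.353251016773328
knob [13 33 15  8 81] ((593.674072265625, 46.31858825683594), (18.36737060546875, 32.29756164550781), 1.60004723072052) 118.49678761543352
```

View pics/crop1.png

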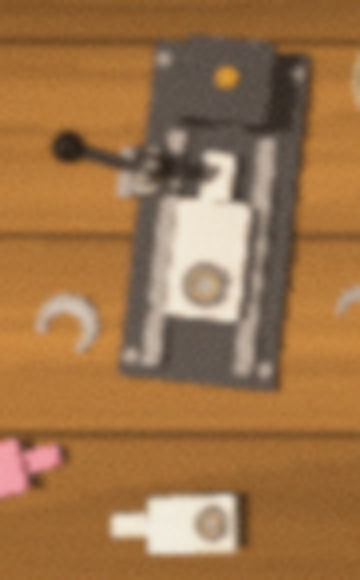

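The crop confirms it: the larger silver pallet sits in the jig, tongue towards the hood, with the clamp open and the ball at crop (68,147). The jig yaw is about -0.104 rad and its centre about (563,-37). Next I go behind the pallet with the fingers shut.

>>> servo_tool(rows=[[0,0,0,0,0,0.161],[0,0,0,0,0,0.161],[0,0,0,0,0,0.161],[13,-50,5,0,0,0],[13,-50,5,0,0,0],[13,-50,5,0,0,0],[13,-50,5,0,0,0],[13,-50,5,0,0,0],[13,-50,5,0,0,0],[13,-50,5,0,0,0],[13,-50,5,0,0,0],[13,-50,5,0,0,0],[13,-50,5,0,0,0],[13,-50,5,0,0,0],[12,-51,5,0,0,0],[0,0,0,0,0.1,0],[0,0,0,0,0.1,0],[0,0,0,0,0,0]], fingers=0)

```text
time_s: 3.15
tcp_pos: [455.1, -28.1, 178.5]
tcp_rot: [3.109, -0.181, 0.309]
contact_force: [0.1, -0.8, -0.3]
gripper_width: 0.5
grasp_force: 0.0
```

```bash
cat >> h.py <<'E'
from scipy.spatial.transform import Rotation as R
J0=np.array([563,-37,0.]);yaw=-0.104
RJ=R.from_euler('z',yaw)
def rep():
    s=state(); r=R.from_rotvec(s["tcp_rot"]); M=r.as_matrix()
    print("t",round(s["time_s"],2),"tcp",s["tcp_pos"],"jig",RJ.inv().apply(s["tcp_pos"]-J0),"Fjig",RJ.inv().apply(s["contact_force"]),"w",round(s["gripper_width"],1))
    print("toolx yaw",round(float(np.arctan2(M[1,0],M[0,0])),3),"tool z",M[:,2].round(3))
def to(j): # tool-frame shift to jig point
    s=state(); return R.from_rotvec(s["tcp_rot"]).inv().apply(RJ.apply(j)+J0-s["tcp_pos"])
E
python3 - <<'E'
from h import *
np.set_printoptions(precision=1,suppress=True)
rep(); print(to([-105,0,60]),to([-105,0,24]))
p=read_camera("wrist"); save(p,"w1.png",s=1.2)
for n in("pallet","pallet_back","clamp_knob","hood"):
  print(n,[(np.array(d["position"]),RJ.inv().apply(np.array(d["position"])-J0),round(d["confidence"],2)) for d in place_of(n,p)][:3])
E
```

```text
t 3.15 tcp [455.1 -28.1 178.5] jig [-108.2   -2.4  178.5] Fjig [ 0.2 -0.7 -0.3] w 0.5
toolx yaw -0.116 tool z [ 0.2 -0.  -1. ]
[-20.2  -2.5 116.9] [-27.3  -2.5 152.1]
pallet [(array([378.9, 125.7,   3.3]), array([-200. ,  142.7,    3.3]), 0.68), (array([528.6, -32.2,   9.2]), array([-34.7,   1.2,   9.2]), 0.66), (array([ 461. , -276. ,    0.9]), array([ -76.6, -248.3,    0.9]), 0.66)]
pallet_back [(array([374.3, 150. ,   9.6]), array([-207.1,  166.4,    9.6]), 0.97), (array([ 475.7, -314.2,   10.7]), array([ -58.1, -284.8,   10.7]), 0.74), (array([488.1, -27.7,  22.9]), array([-75.5,   1.5,  22.9]), 0.57)]
clamp_knob [(array([587.8,  56.3, 114.6]), array([ 15. ,  95.4, 114.6]), 0.94)]
hood [(array([621.6, -40.8,  13.1]), array([58.7,  2.3, 13.1]), 0.61)]
```

>>> servo_tool(rows=[[-4,-0.5,25,0,0,0],[-4,-0.5,25,0,0,0],[-4,-0.5,25,0,0,0],[-5,-0.5,25,0,0,0],[-5,-0.5,25,0,0,0],[-5,-1,27,0,0,0],[0,0,0,0,0,0],[0,0,0,0,0,0]])

```text
time_s: 4.4
tcp_pos: [460.0, -28.2, 38.3]
tcp_rot: [3.102, -0.183, 0.305]
contact_force: [0.4, 0.4, -0.2]
gripper_width: 0.8
grasp_force: 0.0
```

Run:
```python
from h import *
np.set_printoptions(precision=1,suppress=True)
rep(); print(to([-85,1,24]))
```

```text
t 4.4 tcp [460.  -28.2  38.3] jig [-103.4   -2.    38.3] Fjig [ 0.3  0.4 -0.2] w 0.8
toolx yaw -0.117 tool z [ 0.2 -0.  -1. ]
[15.2 -3.4 17.6]
```

>>> servo_tool(rows=[[-1,-1,5,0,0,0],[-1,-1,5,0,0,0],[-1,-1,4,0,0,0],[5,0,1,0,0,0],[5,0,1,0,0,0],[0,0,0,0,0,0],[0,0,0,0,0,0]])

```text
time_s: 5.28
tcp_pos: [469.7, -26.4, 23.8]
tcp_rot: [3.102, -0.182, 0.305]
contact_force: [0.4, -0.9, -0.3]
gripper_width: 0.1
grasp_force: 0.0
```

Run:
```python
from h import *
np.set_printoptions(precision=1,suppress=True)
rep(); print(to([-65,1,24]))
```

```text
t 5.28 tcp [469.7 -26.4  23.8] jig [-93.9   0.9  23.8] Fjig [ 0.5 -0.8 -0.3] w 0.1
toolx yaw -0.116 tool z [ 0.2 -0.  -1. ]
[28.4 -0.5  5.4]
```

>>> servo_tool(rows=[[3,0,0.6,0,0,0],[3,0,0.6,0,0,0],[3,0,0.6,0,0,0],[3,0,0.6,0,0,0],[3,0,0.6,0,0,0],[3,0,0.6,0,0,0],[3,0,0.6,0,0,0],[3,0,0.6,0,0,0],[3,0,0.6,0,0,0],[2,0,0.4,0,0,0],[0,0,0,0,0,0]])

```text
time_s: 6.65
tcp_pos: [499.4, -29.8, 23.7]
tcp_rot: [3.102, -0.182, 0.305]
contact_force: [0.6, -1.0, -0.5]
gripper_width: 0.1
grasp_force: 0.0
```

Run:
```python
from h import *
np.set_printoptions(precision=1,suppress=True)
rep()
```

```text
t 6.65 tcp [499.4 -29.8  23.7] jig [-64.    0.6  23.7] Fjig [ 0.7 -0.9 -0.5] w 0.1
toolx yaw -0.116 tool z [ 0.2 -0.  -1. ]
```

>>> servo_tool(rows=[[2,0,0.4,0,0,0],[2,0,0.4,0,0,0],[2,0,0.4,0,0,0],[2,0,0.4,0,0,0]])

```text
time_s: 7.15
tcp_pos: [507.3, -30.8, 23.6]
tcp_rot: [3.102, -0.182, 0.305]
contact_force: [-0.3, 0.7, 1.4]
gripper_width: 0.6
grasp_force: 0.4
```

Run:
```python
from h import *
np.set_printoptions(precision=1,suppress=True)
rep()
p=read_camera("top"); save(p,"crop2.png",(215,155,305,300),4)
```

```text
t 7.15 tcp [507.3 -30.8  23.6] jig [-56.    0.4  23.6] Fjig [-0.4  0.6  1.4] w 0.6
toolx yaw -0.116 tool z [ 0.2 -0.  -1. ]
```

View pics/crop2.png

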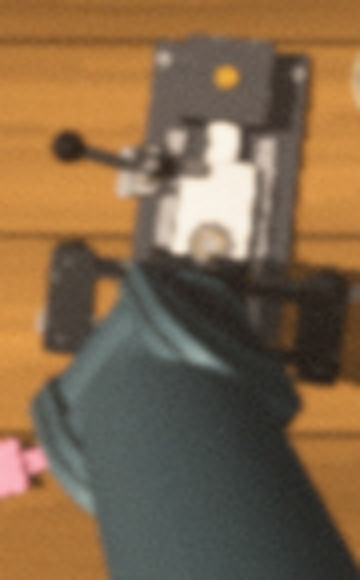

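The pallet has slid forward, its tongue (crop 222,140) is at the hood mouth, and the gripper is clear of the clamp. From here I feel forward.

>>> servo_tool(rows=[[1,0,0.2,0,0,0],[1,0,0.2,0,0,0],[1,0,0.2,0,0,0]])

```text
time_s: 7.58
tcp_pos: [510.2, -31.1, 23.6]
tcp_rot: [3.102, -0.182, 0.304]
contact_force: [-0.8, 0.5, 0.8]
gripper_width: 0.4
grasp_force: 0.4
```

>>> servo_tool(rows=[[1,0,0.2,0,0,0],[1,0,0.2,0,0,0]])

```text
time_s: 7.82
tcp_pos: [512.3, -31.4, 23.6]
tcp_rot: [3.102, -0.182, 0.305]
contact_force: [0.2, 0.2, 0.5]
gripper_width: 0.3
grasp_force: 0.4
```

>>> servo_tool(rows=[[1,0,0.2,0,0,0],[1,0,0.2,0,0,0]])

```text
time_s: 8.07
tcp_pos: [514.3, -31.6, 23.6]
tcp_rot: [3.102, -0.182, 0.305]
contact_force: [-0.3, -0.1, -0.0]
gripper_width: 0.7
grasp_force: 0.4
```

>>> servo_tool(rows=[[1,0,0.2,0,0,0],[1,0,0.2,0,0,0]])

```text
time_s: 8.32
tcp_pos: [516.1, -31.8, 23.5]
tcp_rot: [3.102, -0.182, 0.304]
contact_force: [-1.9, 1.2, 1.1]
gripper_width: 0.6
grasp_force: 1.2
```

>>> servo_tool(rows=[[1,0,0.2,0,0,0],[0.5,0,0.1,0,0,0]])

```text
time_s: 8.57
tcp_pos: [516.9, -32.0, 23.3]
tcp_rot: [3.102, -0.181, 0.302]
contact_force: [-5.3, 0.7, 2.5]
gripper_width: 0.3
grasp_force: 2.6
```

>>> servo_tool(rows=[[1,0,0.2,0,0,0],[0.5,0,0.1,0,0,0],[0,0,0,0,0,0]])

```text
time_s: 8.95
tcp_pos: [517.5, -32.2, 23.0]
tcp_rot: [3.102, -0.181, 0.3]
contact_force: [-7.7, 1.7, 3.9]
gripper_width: 0.3
grasp_force: 3.6
```

>>> servo_tool(rows=[[1,0,0.1,0,0,0],[0,0,0,0,0,0],[0,0,0,0,0,0],[0,0,0,0,0,0]])

```text
time_s: 9.45
tcp_pos: [517.9, -32.2, 23.0]
tcp_rot: [3.102, -0.181, 0.299]
contact_force: [-7.6, 1.0, 4.1]
gripper_width: 0.3
grasp_force: 4.3
```

Run:
```python
from h import *
np.set_printoptions(precision=1,suppress=True)
rep()
```

```text
t 9.45 tcp [517.9 -32.2  23. ] jig [-45.3   0.1  23. ] Fjig [-7.7  0.2  4.1] w 0.3
toolx yaw -0.116 tool z [ 0.2 -0.  -1. ]
```

>>> servo_tool(rows=[[1,0,-0.5,0,0,0],[0.5,0,-0.3,0,0,0],[0,0,0,0,0,0],[0,0,0,0,0,0],[0,0,0,0,0,0]])

```text
time_s: 10.07
tcp_pos: [518.2, -32.3, 23.3]
tcp_rot: [3.102, -0.181, 0.296]
contact_force: [-8.0, 1.7, -0.4]
gripper_width: 0.9
grasp_force: 4.3
```

>>> servo_tool(rows=[[1,0,0.2,0,0,0],[0,0,0,0,0,0],[0,0,0,0,0,0],[0,0,0,0,0,0]])

```text
time_s: 10.58
tcp_pos: [518.6, -32.4, 23.2]
tcp_rot: [3.102, -0.181, 0.294]
contact_force: [-9.9, 2.7, -0.8]
gripper_width: 0.8
grasp_force: 5.1
```

That is about 10 N held. Now I ease off slowly and lift clear.

>>> servo_tool(rows=[[-1,0,-0.2,0,0,0],[-1,0,-0.2,0,0,0],[-1,0,-0.2,0,0,0],[-1,0,-0.2,0,0,0],[-1,0,-0.2,0,0,0],[-1,0,-0.2,0,0,0],[-1,0,-0.2,0,0,0],[-3,0,-0.6,0,0,0],[-6,0,-1.2,0,0,0],[-10,0,-2,0,0,0],[-10,0,-12,0,0,0],[0,0,-30,0,0,0],[0,0,-35,0,0,0],[0,0,-40,0,0,0],[0,0,-40,0,0,0],[0,0,0,0,-0.1,0],[0,0,0,0,-0.1,0],[0,0,0,0,0,0]])

```text
time_s: 12.82
tcp_pos: [457.0, -23.5, 177.1]
tcp_rot: [3.129, -0.185, -0.004]
contact_force: [-0.5, -0.2, -0.2]
gripper_width: 0.0
grasp_force: 0.0
```

Run:
```python
from h import *
np.set_printoptions(precision=1,suppress=True)
rep()
for cam in("top","wrist"):
  p=read_camera(cam); 
  for n in("pallet","pallet_back","clamp_knob"):
    print(n,[(RJ.inv().apply(np.array(d["position"])-J0),round(d["confidence"],2)) for d in place_of(n,p) if abs(d["position"][1])<80 and d["position"][0]>450][:3])
print(to([18,135,190]))
```

```text
t 12.82 tcp [457.  -23.5 177.1] jig [-106.8    2.4  177.1] Fjig [-0.5 -0.2 -0.2] w 0.0
toolx yaw -0.118 tool z [-0. -0. -1.]
pallet [(array([5.3, 1.6, 7.8]), 0.67)]
pallet_back [(array([-35.3,   1.1,  20.5]), 0.59)]
clamp_knob [(array([ 22. ,  95.5, 114.9]), 0.64)]
pallet [(array([ 0.8, -0.7,  8.8]), 0.64)]
pallet_back [(array([-38.2,   0.6,  24.1]), 0.97)]
clamp_knob [(array([ 16.1,  92.9, 114.2]), 0.79)]
[ 124.2 -134.3  -14.7]
```

>>> servo_tool(rows=[[31,-33.5,0,0,0,0],[31,-33.5,0,0,0,0],[31,-33.5,0,0,0,0],[32,-34,0,0,0,0],[0,0,0,0,0,0],[0,0,25,0,0,0],[0,0,25,0,0,0],[0,0,24,0,0,0],[0,0,0,0,0,0],[0,0,0,0,0,0]])

```text
time_s: 14.48
tcp_pos: [596.0, 94.5, 102.2]
tcp_rot: [3.129, -0.185, -0.005]
contact_force: [0.3, -0.2, -0.0]
gripper_width: 0.6
grasp_force: 0.0
```

Run:
```python
from h import *
np.set_printoptions(precision=1,suppress=True)
rep(); print(to([20,125,104]))
p=read_camera("scene"); save(p,"s2.png",(200,180,360,300),5)
```

```text
t 14.47 tcp [596.   94.5 102.2] jig [ 19.2 134.2 102.2] Fjig [ 0.3 -0.2 -0. ] w 0.6
toolx yaw -0.118 tool z [-0. -0. -1.]
[ 0.9  9.2 -1.7]
```

View pics/s2.png

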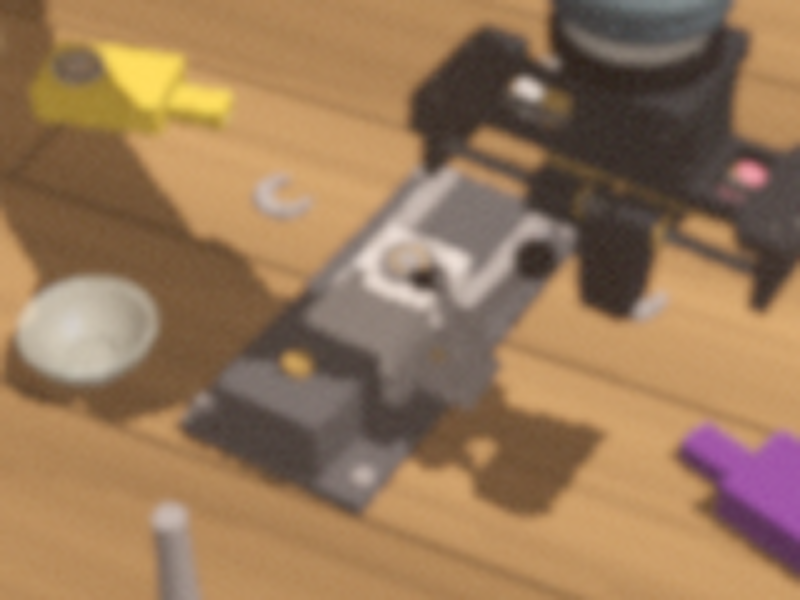

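The fingertip (620,290) stands just outside the ball (535,258). I push inward gently.

>>> servo_tool(rows=[[0,3,0,0,0,0],[0,3,0,0,0,0],[0,2,0,0,0,0],[0,2,0,0,0,0],[0,1.5,0,0,0,0],[0,1.5,0,0,0,0],[0,1.5,0,0,0,0]])

```text
time_s: 15.4
tcp_pos: [594.1, 80.4, 101.4]
tcp_rot: [3.129, -0.184, -0.007]
contact_force: [0.1, 0.8, -0.9]
gripper_width: 0.4
grasp_force: 0.0
```

>>> servo_tool(rows=[[0,1.5,0,0,0,0],[0,1.5,0,0,0,0],[0,1.5,0,0,0,0]])

```text
time_s: 15.78
tcp_pos: [594.0, 78.4, 102.1]
tcp_rot: [3.132, -0.182, -0.005]
contact_force: [-0.6, 6.7, 3.1]
gripper_width: 0.1
grasp_force: 3.5
```

>>> servo_tool(rows=[[0,1.5,0,0,0,0],[0,1.5,0,0,0,0],[0,1.5,0,0,0,0]])

```text
time_s: 16.15
tcp_pos: [593.9, 76.3, 103.3]
tcp_rot: [3.135, -0.18, -0.002]
contact_force: [-1.3, 10.2, 8.3]
gripper_width: 0.5
grasp_force: 5.6
```

>>> servo_tool(rows=[[0,2,0,0,0,0],[0,2,0,0,0,0],[0,2,0,0,0,0]])

```text
time_s: 16.52
tcp_pos: [594.3, 71.2, 104.2]
tcp_rot: [-3.136, 0.179, -0.002]
contact_force: [-0.3, 9.7, 10.7]
gripper_width: 0.4
grasp_force: 5.8
```

>>> servo_tool(rows=[[0,2,-2,0,0,0],[0,2,-2,0,0,0],[0,2,-1.5,0,0,0]])

```text
time_s: 16.9
tcp_pos: [593.3, 62.4, 108.8]
tcp_rot: [3.133, -0.182, -0.0]
contact_force: [2.2, 6.6, 4.6]
gripper_width: 0.1
grasp_force: 3.0
```

>>> servo_tool(rows=[[0,2,-1,0,0,0],[0,2,-1,0,0,0],[0,2,-1,0,0,0]])

```text
time_s: 17.27
tcp_pos: [592.5, 55.4, 111.5]
tcp_rot: [3.131, -0.182, -0.001]
contact_force: [2.3, 4.4, 3.9]
gripper_width: 0.5
grasp_force: 2.4
```

>>> servo_tool(rows=[[0,2.5,-0.8,0,0,0],[0,2.5,-0.8,0,0,0],[0,2.5,-0.5,0,0,0],[0,2.5,-0.3,0,0,0]])

```text
time_s: 17.77
tcp_pos: [589.4, 42.7, 112.2]
tcp_rot: [3.128, -0.185, -0.008]
contact_force: [-0.1, 1.7, 2.3]
gripper_width: 0.7
grasp_force: 0.8
```

>>> servo_tool(rows=[[0,2.5,0,0,0,0],[0,2.5,0,0,0,0],[0,2.5,0,0,0,0],[0,2.5,0,0,0,0]])

```text
time_s: 18.27
tcp_pos: [588.4, 33.2, 112.5]
tcp_rot: [3.128, -0.185, -0.008]
contact_force: [-0.2, 0.6, 0.2]
gripper_width: 0.2
grasp_force: 0.0
```

Run:
```python
from h import *
np.set_printoptions(precision=1,suppress=True)
rep()
p=read_camera("scene"); save(p,"s3.png",(200,180,360,300),5)
print([(RJ.inv().apply(np.array(d["position"])-J0),round(d["confidence"],2)) for d in place_of("clamp_knob",p)][:3])
```

```text
t 18.27 tcp [588.4  33.2 112.5] jig [ 18.   72.5 112.5] Fjig [-0.2  0.6  0.2] w 0.2
toolx yaw -0.118 tool z [-0. -0. -1.]
[(array([ 22.2,  47.1, 124.8]), 0.5)]
```

View pics/s3.png

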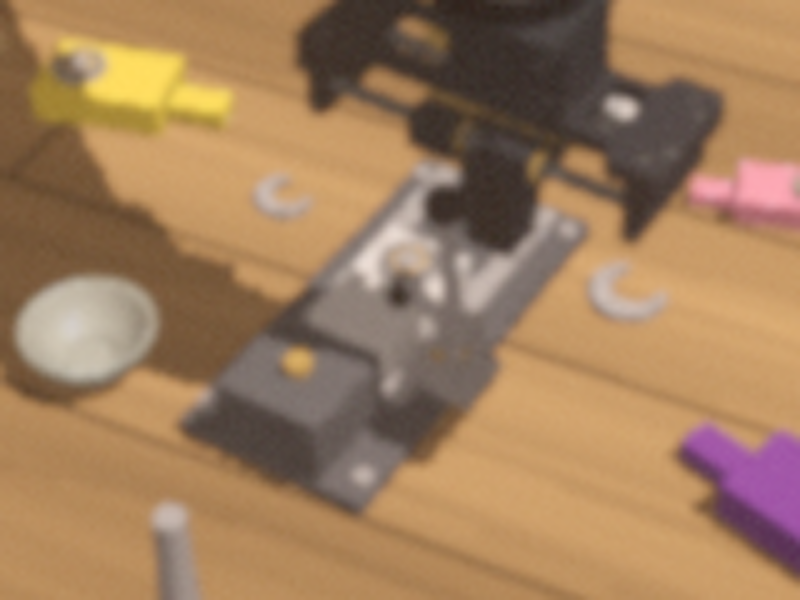

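The handle is about upright, with the ball at (447,205) and the finger behind it. A little more takes it over centre.

>>> servo_tool(rows=[[0,2,0,0,0,0],[0,2,0,0,0,0],[0,2,0,0,0,0],[0,2,0,0,0,0],[0,2,0,0,0,0],[0,0,0,0,0,0],[0,0,0,0,0,0]])

```text
time_s: 19.25
tcp_pos: [587.5, 24.0, 112.8]
tcp_rot: [3.129, -0.184, -0.007]
contact_force: [0.1, 0.0, -0.7]
gripper_width: 1.0
grasp_force: 0.0
```

Run:
```python
from h import *
np.set_printoptions(precision=1,suppress=True)
rep()
p=read_camera("scene"); save(p,"s4.png",(200,180,360,300),5)
print([(RJ.inv().apply(np.array(d["position"])-J0),round(d["confidence"],2)) for d in place_of("clamp_knob",p)][:3])
```

```text
t 19.25 tcp [587.5  24.  112.8] jig [ 18.1  63.2 112.8] Fjig [ 0.1  0.  -0.7] w 1.0
toolx yaw -0.118 tool z [-0. -0. -1.]
[(array([ 21.5,  14.6, 110.8]), 0.55)]
```

The clamp has snapped over: the ball is at jig y≈12. I back off outward, lift and check.

>>> servo_tool(rows=[[0,-10,0,0,0,0],[0,-20,-5,0,0,0],[0,-30,-20,0,0,0],[0,-30,-30,0,0,0],[-30,0,-40,0,0,0],[-40,0,-30,0,0,0],[0,0,0,0,0,0],[0,0,0,0,0,0]])

```text
time_s: 20.35
tcp_pos: [529.5, 123.0, 237.4]
tcp_rot: [3.129, -0.183, -0.006]
contact_force: [0.0, -0.3, -0.8]
gripper_width: 0.4
grasp_force: 0.0
```

Run:
```python
from h import *
np.set_printoptions(precision=1,suppress=True)
rep()
p=read_camera("scene"); save(p,"s5.png",(200,180,360,300),5)
q=read_camera("top")
for a in(p,q):
  for n in("clamp_knob","pallet","pallet_back","crescent_a","dish"):
    print(n,[(RJ.inv().apply(np.array(d["position"])-J0),round(d["confidence"],2)) for d in place_of(n,a) if abs(d["position"][1])<190 and d["position"][0]>450][:3])
```

```text
t 20.35 tcp [529.5 123.  237.4] jig [-50.  155.7 237.4] Fjig [ 0.1 -0.3 -0.8] w 0.4
toolx yaw -0.117 tool z [-0. -0. -1.]
clamp_knob [(array([ 22.9,  13.1, 113.7]), 0.63)]
pallet [(array([3. , 0.9, 7.8]), 0.67)]
pallet_back [(array([-41.2,   0.5,  21.3]), 0.88)]
crescent_a [(array([-91.2,  91.1,   5.3]), 0.59), (array([ -60. , -108.2,    1.5]), 0.45)]
dish [(array([ 105.6, -122.4,   -3. ]), 0.96)]
clamp_knob [(array([ 21.1,  10.2, 113.2]), 0.5), (array([ -58.6, -106.3,   -0.5]), 0.38)]
pallet [(array([6.6, 3.8, 7. ]), 0.73)]
pallet_back [(array([-39. ,   2.7,  23.1]), 0.91)]
crescent_a [(array([ -56.2, -104.3,   -3.4]), 0.58), (array([-87.7,  94.6,  -3.8]), 0.49)]
dish [(array([ 101. , -121.3,   -1.3]), 0.55)]
```

View pics/s5.png

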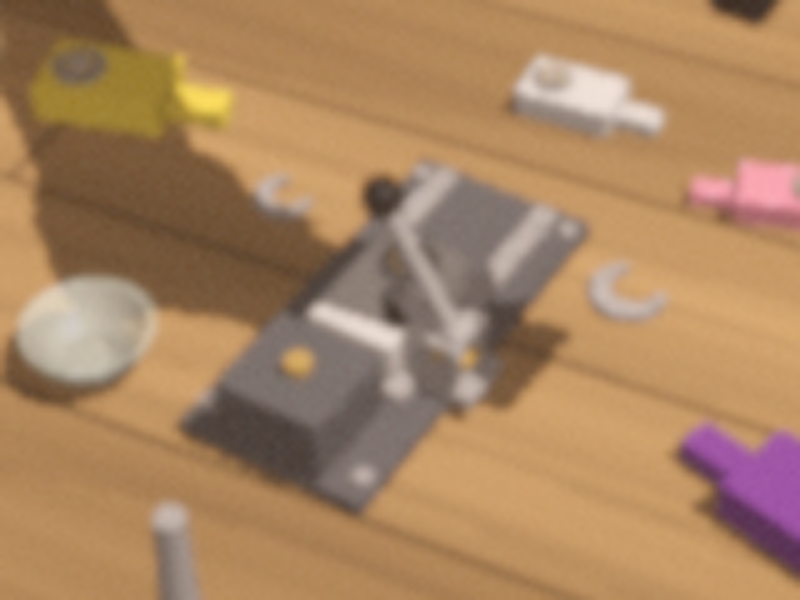

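The handle is over (ball at 383,195), the foot is on the pallet, and the bystanders are unmoved.

```bash
python3 -c "
from workcell import sign_off
print(sign_off())"
```

```text
the job is handed in; nothing more can be done
None
```

I pressed the pallet onto the hidden stop at about 10 N and eased off, then pushed the clamp over its centre with about 14 N at most and let go; the last pictures show it clamped on the pallet with the bystanders near the jig where they were, and I handed the job in at about 20 s (no verdict came back; I did not measure the final touch on the stop).

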